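Load the tappet washer

TASK

The bench washer's covered crate already holds some tappets, and its flaps hide which cells are taken. First turn the washer's selector back to off, then put every tappet standing on the blue mat into an empty cell of its own, foot down: feel through the flaps for one that is free and let the tappet drop through to the cell floor. When all are in, set the selector to the fifth click from off (the green mark) and press the green start button fully down, leaving the other things on the bench where they are.

Things in the scene. Friction and masses are not known exactly. Their poses are not given: they have to be found in the camera images.
- washer: Fixed red bench washer, flat top 165 mm above the bench. Origin: on the bench under the middle of its crate (150 mm in x, 260 mm in y); a console (150 x 119 mm) adjoins it, centre 190 mm along +y. A steel cover shuts the crate, with 7 square openings 56 mm apart in 2 rows, each closed by two flaps (the eighth place is blanked off). Three cells, different each time, already hold a standing tappet (unlisted, hidden by the flaps).
- cell0 (a point): Centre of crate opening 0 (44 mm square), level with the cover top; axes as the washer's; -x row, first from the -y end. Two black sprung flaps, hinged on the -x and +x edges, give way downwards under less than 1 N, hang 22 mm deep, and shut by themselves. The cell below is 44 mm square, 107 mm deep. A part lowered into a taken cell stops 29 mm below the cover top, on the tappet in it.
- cell1 (a point): Centre of crate opening 1, level with the cover top; axes as the washer's. -x row, second from the -y end. Built like opening 0.
- cell2 (a point): Centre of crate opening 2, level with the cover top; axes as the washer's. -x row, third from the -y end. Built like opening 0.
- cell3 (a point): Centre of crate opening 3, level with the cover top; axes as the washer's. -x row, fourth from the -y end. Built like opening 0.
- cell4 (a point): Centre of crate opening 4, level with the cover top; axes as the washer's. +x row, first from the -y end. Built like opening 0.
- cell5 (a point): Centre of crate opening 5, level with the cover top; axes as the washer's. +x row, second from the -y end. Built like opening 0.
- cell6 (a point): Centre of crate opening 6, level with the cover top; axes as the washer's. +x row, third from the -y end. Built like opening 0.
- selector (a joint): Selector angle: 0 = off (white mark, end stop), grows clockwise seen from above; one click every 0.5236 rad (30 degrees) up to click 8; it settles into the nearest click when let go (about 0.1 N m to pass a click). It starts at click 2, 3 or 4; fifth click = 2.618 rad (green mark).
- selector_grip (a point): Black selector knob, point on its vertical turning axis 25 mm above the console top, where its bar is gripped. The bar is 46 mm long (along this point's x axis), 14 mm wide, and rises from 7 mm to 38 mm above the console top; a 50 mm round skirt fills the lowest 7 mm. A white line marks the end of the bar on the point's -x side, the pointer. The point turns with the knob.
- start (a joint): Travel of the green start button, 0 = up, 0.006 m = fully down; it springs back when released, about 5 N presses it fully.
- start_top (a point): Centre of the top of the green start button (26 mm across, standing 22 mm above the console top); pressed straight down. 72 mm from the selector's axis.
- tappet0: Steel barrel tappet, a cylinder 34 mm across and 78 mm tall, about 0.18 kg, standing foot down on the mat (3 mm thick). Origin: centre of its underside (foot), z along its axis towards the open bored end, which is up. Its heavy lowest 26 mm is oily: it slides rather than topples when pushed; grip it above that. Home in a cell, the origin is 107 mm below the cover top, 58 mm above the washer origin. May be absent.
- tappet1: Steel barrel tappet, a cylinder 34 mm across and 78 mm tall, about 0.18 kg, standing foot down on the mat (3 mm thick). Origin: centre of its underside (foot), z along its axis towards the open bored end, which is up. Its heavy lowest 26 mm is oily: it slides rather than topples when pushed; grip it above that. Home in a cell, the origin is 107 mm below the cover top, 58 mm above the washer origin. May be absent.
- tappet2: Steel barrel tappet, a cylinder 34 mm across and 78 mm tall, about 0.18 kg, standing foot down on the mat (3 mm thick). Origin: centre of its underside (foot), z along its axis towards the open bored end, which is up. Its heavy lowest 26 mm is oily: it slides rather than topples when pushed; grip it above that. Home in a cell, the origin is 107 mm below the cover top, 58 mm above the washer origin. May be absent.
- tappet3: Steel barrel tappet, a cylinder 34 mm across and 78 mm tall, about 0.18 kg, standing foot down on the mat (3 mm thick). Origin: centre of its underside (foot), z along its axis towards the open bored end, which is up. Its heavy lowest 26 mm is oily: it slides rather than topples when pushed; grip it above that. Home in a cell, the origin is 107 mm below the cover top, 58 mm above the washer origin. May be absent.
- mat: Fixed blue rubber mat, 240 x 220 x 3 mm; origin under its centre.
- oil: Yellow oil bottle, 56 mm across, 150 mm tall, standing; origin under its centre. Leave alone.
- wrench: Steel spanner 180 mm long lying flat along its x axis; origin at its middle. Leave alone.

How it is judged (in metres and radians):
On the way, in this order (a step that is already met when the one before it is completed fails the run):
1. the selector is turned back to off (value of joint selector below 0.13 rad), for 0.3 s.
2. every tappet stands in an empty cell of the crate (x of tappet0 in the frame of washer between -0.05 and 0.05 m and y of tappet0 in the frame of washer between -0.106 and 0.106 m and z of tappet0 in the frame of washer between 0.05 and 0.067 m and angle between each of tappet0, tappet1, tappet2, tappet3's own z axis and vertical below 0.3 rad and linear speed of each of tappet0, tappet1, tappet2, tappet3 below 0.03 m/s and x of tappet1 in the frame of washer between -0.05 and 0.05 m and y of tappet1 in the frame of washer between -0.106 and 0.106 m and z of tappet1 in the frame of washer between 0.05 and 0.067 m and x of tappet2 in the frame of washer between -0.05 and 0.05 m and y of tappet2 in the frame of washer between -0.106 and 0.106 m and z of tappet2 in the frame of washer between 0.05 and 0.067 m and x of tappet3 in the frame of washer between -0.05 and 0.05 m and y of tappet3 in the frame of washer between -0.106 and 0.106 m and z of tappet3 in the frame of washer between 0.05 and 0.067 m), for 0.3 s.
3. the selector is set to the fifth click (value of joint selector between 2.488 and 2.748 rad), for 0.3 s.
4. the start button is pressed fully down (all of step 3 and value of joint start above 0.0045 m), for 0.05 s.
At the end, for the whole second after the job is handed in: Every tappet at rest foot down on a cell floor (inside the crate, underside within 9 mm of the cell floor, tilt under 0.3 rad); selector at the fifth click (2.618 rad, within 0.13); start button up again; bottle and spanner within 30 mm of where they stood (all of step 2 and all of step 3 and value of joint start below 0.002 m and distance of each of oil, wrench from where it was at the start of the episode below 0.03 m); the robot touches nothing.
It fails at once if the start button is pressed at any setting but the fifth click (value of joint start above 0.0045 m and not (value of joint selector between 2.488 and 2.748 rad)).
It fails at once if the oil bottle or the spanner is knocked away (distance of any of oil, wrench from where it was at the start of the episode above 0.04 m).
Of tappet0, tappet1, tappet2, tappet3 only 3 to 4 are there at a start; the rules pass over those that are not, and their reading is None.
Of stock0, stock1, stock2, stock3, stock4, stock5, stock6 only 3 to 3 are there at a start; the rules pass over those that are not, and their reading is None.
At some moment in a run one of tappet0, tappet1, tappet2, tappet3 may be knocked a few centimetres aside while the robot is not near it.
It also fails if it takes over 210 s, if anything falls off the work surface, if the arm or the gripper's body presses on something with over 40 N, if the wrist force passes 120 N, or if a joint passes its speed limit or range.

ROBOT

A 6-joint arm with a two-finger parallel gripper is mounted at the origin on the work surface. World frame = base frame: x ahead of the robot, y to its left, z up, the work surface at z = 0. Lengths are in m, angles in degrees, forces in N, time in s.
With the tool pointing down it reaches from about 0.35 to 0.875 m from the base axis. Payload 4.2 kg.
Tool frame: the origin (TCP) lies at the very end of the fingers, on their centre line; the grasp point (between the pads) lies 19 mm behind it (r.grip_point_offset is the distance from the TCP to the grasp point, in m); z points along the fingers, y is the line along which they close (so a half turn about z gives the same grasp; the last joint's range is limited). The gripper opens to 87 mm and grips with 3 to 60 N. Pads are 19 mm wide; open, the fingers measure 117 mm over their backs; the gripper's body (75 mm by 190 mm) begins 51 mm behind the grasp point.
Start: joints at [-57.892, 22.042, 0.453, 0, -68.411, -14.817], TCP at [0.186, -0.597, 0.223] pointing down, gripper open.
Joint ranges: [-179.83, 179.83], [-69.29, 118.12], [-61.27, 80.66], [-181.25, 117.63], [-171.15, -9.14], [-177.46, 177.46]. Speed limits (degrees/s): [159.86, 159.86, 180, 180, 180, 180].

INTERFACE

Orientations are given as a 3x3 rotation matrix whose columns are the frame's x, y, z axes.
In Python, from station import r, cams gives the robot as it stands. The module is installed in compiled form; this text tells all that it offers.
- The arm moves only by the shell command python3 -m handwheel 'ROWS'. ROWS is JSON, a list that holds one entry, the list of rows, each a list of 7 numbers: the turn, a rotation vector about the tool's x, y, z in units of 6 degrees (1.0 is 6 degrees), then the shift along the tool's x, y, z in m, then the finger opening in m, from 0 to 0.087. In form: [[[ax, ay, az, x, y, z, jaw], ...]]. A call has 1 to 12 rows; each row shifts and turns the commanded pose from where the row before left it, along the tool's axes as they then stand; what a row does not reach is not made up. A row lasts 1/10 s, in which the tool goes at most 50 mm and 8.59 degrees, less where a joint would pass 70% of its speed; a pose out of reach is approached as far as the arm can. A call with a gripper value outside its range is refused whole. The fingers move at their own pace and stop on an object; the grip force is fixed at half the most. Time passes only in rows, so rows that do not move let the fingers close. It gives the time, the measured TCP pose, the force, the opening and the grip force at its end, in the units of the state.
- r.sense(): the state, without advancing time (a new reading comes with each control period).
- cams.capture(name): name is "scene" or "top"; returns the picture (480x640x3 uint8, red, green, blue); there is no depth.
- cams.get_calibration(name): a dict with "camera_matrix" (3x3 intrinsics, pixels), "rvec" (rotation vector, rad) and "tvec" (3), from world to camera coordinates, as OpenCV has them. Camera axes: x right, y down, z forward; pixel columns grow to the right and rows downward; lengths in m; the calibration is good to about 2 mm. A picture is of the moment at which its call begins. get_calibration takes no time and is no camera call.
- r.finish_job(): hands the job in; it is judged then, once.
The state is a dict: "time_s": time; "joints": joint angles; "joint_velocities": joint speeds; "effort": joint torques, N m; "tcp_pos": TCP position; "ee_rot": TCP orientation; "wrist_force": force on the tool from outside, world axes, zero at the start; "moment": the same for the moment, N m; "gripper_width": opening from 0.0 (shut) to 1.0 (fully open); "gripper_force": force on a finger pad.
Only numpy, scipy, OpenCV 4.12 (cv2) and the standard library are available. Lean on these libraries where they do the work, as an engineer would, in place of code of your own. Each camera call takes 0.05 s, during which the arm holds its last target. There are 200 camera calls.

## Working session

There is one attempt and no reset: what is moved stays moved. The work goes in short steps, Python scripts to look and compute and a shell command to move; the robot and the scene stay as the last step left them, time stands still between calls to the robot, and variables do not carry over. Pictures are saved under pics/ and viewed, at most 14 in all, crops included, and the job is handed in when it is done.

```bash
mkdir -p pics; python3 - <<'E'
from station import r,cams
import cv2,numpy as np
np.set_printoptions(precision=4,suppress=True)
for n in("scene","top"):
    cv2.imwrite(f"pics/{n}0.png",cams.capture(n)[:,:,::-1]); c=cams.get_calibration(n)
    R=cv2.Rodrigues(np.array(c["rvec"]))[0]; print(n,c["camera_matrix"],R,-R.T@np.array(c["tvec"]).ravel())
s=r.sense();print({k:s[k] for k in("time_s","tcp_pos","ee_rot","wrist_force","gripper_width")},r.grip_point_offset)
E
```

```text
scene [[561.283    0.     313.7185]
 [  0.     561.283  238.6869]
 [  0.       0.       1.    ]] [[ 0.7507  0.6604  0.0143]
 [ 0.403  -0.4408 -0.802 ]
 [-0.5234  0.6079 -0.5971]] [ 1.1586 -0.6641  0.7863]
top [[484.3954   0.     315.8691]
 [  0.     484.3954 239.1602]
 [  0.       0.       1.    ]] [[-0.0211 -0.9997 -0.0079]
 [-0.9904  0.022  -0.1361]
 [ 0.1363  0.005  -0.9907]] [ 0.4574 -0.0278  1.2081]
{'time_s': 0.1, 'tcp_pos': array([ 0.1856, -0.5962,  0.2215]), 'ee_rot': array([[-0.9549, -0.2971, -0.0007],
       [-0.2971,  0.9549,  0.0019],
       [ 0.0001,  0.002 , -1.    ]]), 'wrist_force': array([-0.6227,  0.8329, -0.8438]), 'gripper_width': 0.9992585502631067} 0.0187
```

View pics/scene0.png

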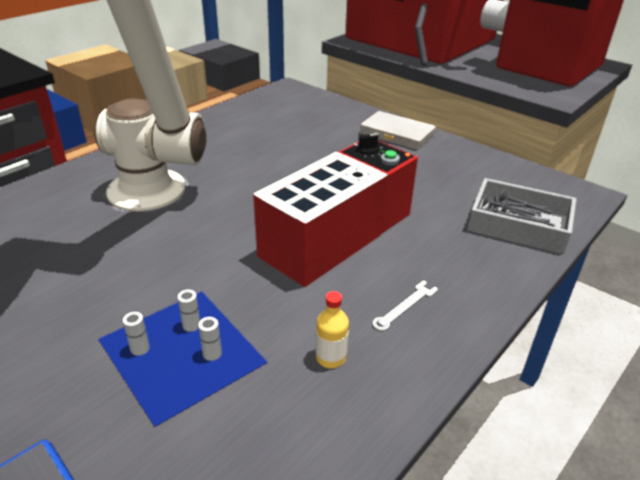

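View pics/top0.png

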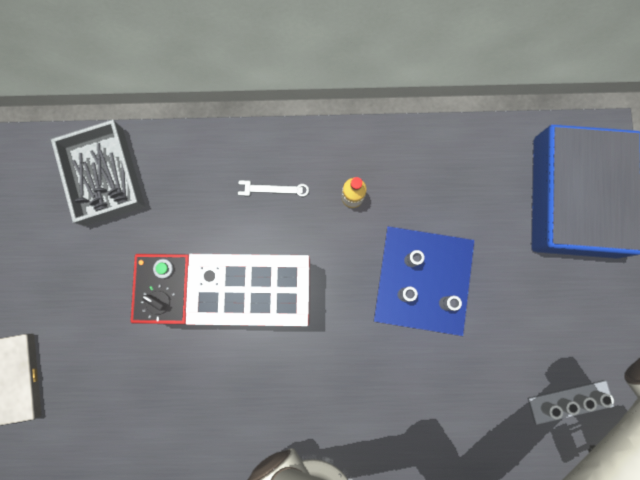

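The top view shows three tappets at about (417,258), (410,294) and (454,303). The crate covers (187–310, 255–325), the knob is at (155,301) and the button at (162,268). Next I'll zoom in on these.

```bash
python3 - <<'E'
import cv2,numpy as np
t=cv2.imread("pics/top0.png");s=cv2.imread("pics/scene0.png")
f=lambda im,x,y,w,h,k:cv2.resize(im[y:y+h,x:x+w],None,fx=k,fy=k,interpolation=cv2.INTER_CUBIC)
a=f(t,125,248,200,84,4)            # 800x336
b=f(t,370,225,110,64+20,3); c=f(s,340,125,85,60,5)
o=np.zeros((600,800,3),np.uint8);o[:336]=a;o[340:340+252,:330]=b;o[340:340+260,340:765]=c[:260]
cv2.imwrite("pics/z1.png",o)
d=f(s,245,130,180,150,4);cv2.imwrite("pics/z2.png",d)
E
```

```text
(no output)
```

View pics/z1.png

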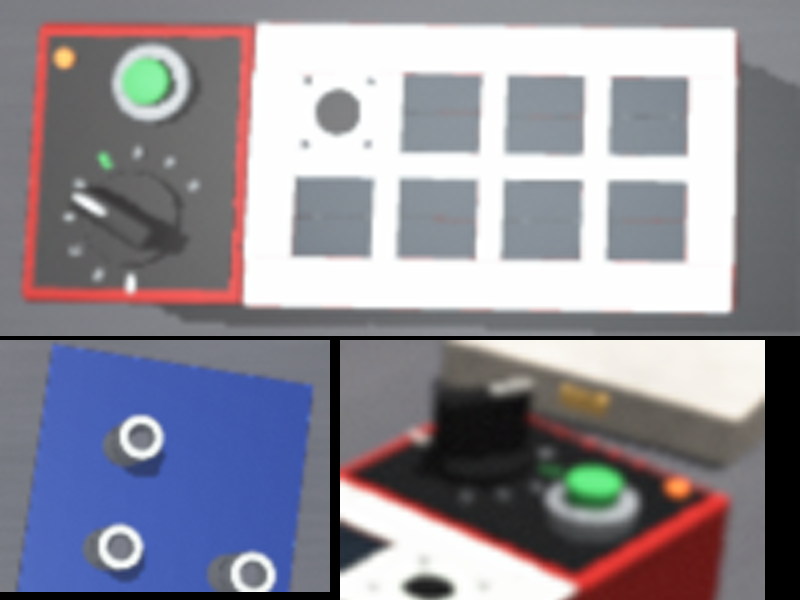

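View pics/z2.png

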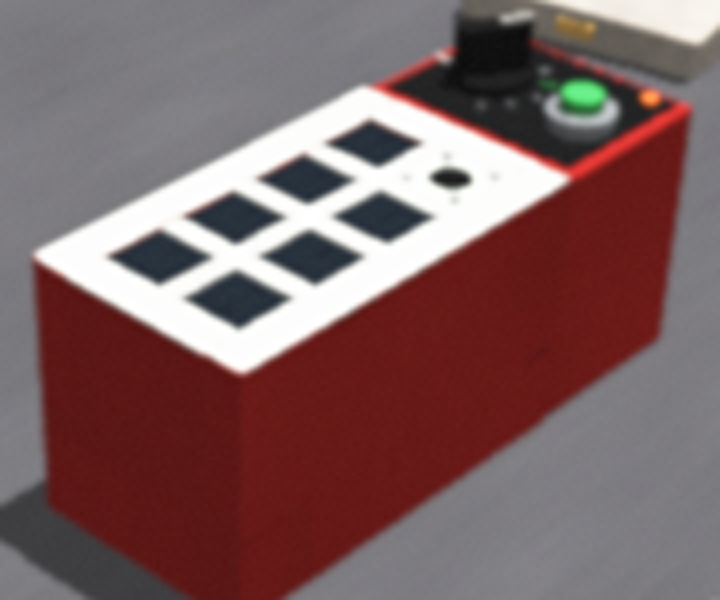

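Clicks run anticlockwise in the top picture from the white mark at crop (130,283) to the green mark at (104,160). The bar's white pointer at (75–105, 197–215) looks like click 4. I'll triangulate to check.

```bash
cat > geo.py <<'E'
import numpy as np,cv2
from station import r,cams
np.set_printoptions(precision=4,suppress=True)
def P(n):
    c=cams.get_calibration(n);K=np.array(c["camera_matrix"]);R=cv2.Rodrigues(np.array(c["rvec"]))[0]
    return K@np.c_[R,np.array(c["tvec"]).ravel()]
def tri(t,s):
    X=cv2.triangulatePoints(P("top"),P("scene"),np.array(t,float).T,np.array(s,float).T);return (X[:3]/X[3]).T
def onz(n,uv,z):
    M=P(n);H=np.c_[M[:,0],M[:,1],M[:,2]*z+M[:,3]];p=np.linalg.solve(H,[*uv,1]);return p[:2]/p[2]
def loc(p,c,yaw):
    k=np.cos(yaw),np.sin(yaw);d=p-c;return np.array([d[0]*k[0]+d[1]*k[1],-d[0]*k[1]+d[1]*k[0]])
E
python3 - <<'E'
from geo import *
T=lambda x,y:(125+(x+.5)/4-.5,248+(y+.5)/4-.5)
S=lambda x,y:(245+(x+.5)/4-.5,130+(y+.5)/4-.5)
S5=lambda x,y:(340+(x-340+.5)/5-.5,125+(y-340+.5)/5-.5)
c=tri([T(733,312),T(737,29),T(255,23),T(242,306)],[S(35,253),S(242,375),S(570,178),S(365,85)])
print("corners\n",c,c.mean(0));d=(c[3]-c[0]+c[2]-c[1]);yaw=np.arctan2(-d[0],d[1]);print("yaw",np.degrees(yaw))
print("tappets\n",tri([(417,257),(409.7,293.7),(454,303)],[(209,324),(188,297),(134,318)]))
print("button,line\n",tri([T(147,80),T(73,196),T(105,215)],[S5(594,480),S5(533,381),S5(490,393)]))
for q in[(130,283),(98,275),(75,250),(68,216),(80,185),(104,160),(138,152),(170,162),(194,184)]:print(loc(onz("top",T(*q),.165),c.mean(0)[:2],yaw))
for q in[(75,197),(105,215)]:print("ptr",loc(onz("top",T(*q),.203),c.mean(0)[:2],yaw))
print("btn",loc(onz("top",T(147,80),.187),c.mean(0)[:2],yaw))
for z in(.165,):
  for q in[(647,221),(542,219),(437,219),(333,218),(649,117),(545,115),(442,114)]:print("cell",onz("top",T(*q),z))
M=P("top")
for n,ps in(("mat",[(387,228),(474,239),(464,333),(375,322)]),("oil/wr",[(355,184),(241,188),(305,190),(275,189)])):
  print(n,[onz("top",p,.0) for p in ps])
E
```

```text
corners
 [[ 0.4177 -0.0001  0.1671]
 [ 0.5679 -0.0058  0.1643]
 [ 0.5763  0.2549  0.1655]
 [ 0.4256  0.2597  0.1666]] [0.4969 0.1272 0.1658]
yaw -1.7965861247175356
tappets
 [[ 0.5669 -0.2558  0.0788]
 [ 0.4822 -0.2351  0.076 ]
 [ 0.4586 -0.3352  0.0798]]
button,line
 [[0.5455 0.3065 0.1871]
 [0.4856 0.3384 0.2046]
 [0.4745 0.3219 0.2009]]
[-0.0648  0.1902]
[-0.0608  0.2075]
[-0.0477  0.2206]
[-0.0298  0.2254]
[-0.0132  0.22  ]
[0.0003 0.2078]
[0.0047 0.1897]
[-0.0004  0.1722]
[-0.0121  0.1587]
ptr [-0.0202  0.2085]
ptr [-0.0292  0.1924]
btn [0.0419 0.1797]
cell [0.465  0.0434]
cell [0.4672 0.0995]
cell [0.4684 0.1556]
cell [0.4701 0.2113]
cell [0.5204 0.0416]
cell [0.5227 0.0976]
cell [0.5244 0.1531]
mat [array([ 0.6481, -0.2017]), array([ 0.6152, -0.4187]), array([ 0.3839, -0.3791]), array([ 0.415 , -0.1626])]
oil/wr [array([ 0.7637, -0.1247]), array([0.76 , 0.167]), array([0.751 , 0.0034]), array([0.7553, 0.08  ])]
```

The tappet tops sit at about z 0.078 and the cover at 0.166. The washer origin is (0.497, 0.127) with yaw -1.8°, the knob axis is (0.473, 0.318), and the selector is at click 4. I'll set off toward the knob.

```bash
cat > go.py <<'E'
import sys
from geo import *
# usage: go.py x y z [tool-x angle deg] -> tool-frame shift left (current axes) and turn units
s=r.sense();R=np.array(s["ee_rot"]);p=np.array(s["tcp_pos"]);a=[float(v) for v in sys.argv[1:]]
d=R.T@(np.array(a[:3])-p);ang=np.degrees(np.arctan2(R[1,0],R[0,0]))
print("t",s["time_s"],"p",p,"ang",round(ang,2),"tilt",R[:2,2],"j6",round(s["joints"][5],1),"F",np.array(s["wrist_force"]),"w",round(s["gripper_width"]*.087,4))
print("shift(tool)",d,"n",np.abs(d).max()/.045)
if len(a)>3:
    t=np.radians(a[3]);W=np.array([[np.cos(t),np.sin(t),0],[np.sin(t),-np.cos(t),0],[0,0,-1]])
    print("turn units",cv2.Rodrigues(R.T@W)[0].ravel()/np.radians(6),"shift after turn",W.T@(np.array(a[:3])-p))
E
python3 -m handwheel '[[[0,0,0,-0.0346,0.0238,-0.0089,0.04],[0,0,0,-0.0346,0.0238,-0.0089,0.04],[0,0,0,-0.0346,0.0238,-0.0089,0.04],[0,0,0,-0.0346,0.0238,-0.0089,0.04],[0,0,0,-0.0346,0.0238,-0.0089,0.04],[0,0,0,-0.0346,0.0238,-0.0089,0.04],[0,0,0,-0.0346,0.0238,-0.0089,0.04],[0,0,0,-0.0346,0.0238,-0.0089,0.04],[0,0,0,-0.0346,0.0238,-0.0089,0.04],[0,0,-1,0,0,0,0.04],[0,0,-1,0,0,0,0.04]]]'
python3 go.py .473 .318 .3 -121
```

```text
time_s: 1.2
tcp_pos: [0.4202, -0.2982, 0.3025]
ee_rot: [[-0.869, -0.495, -0.0], [-0.495, 0.869, 0.0], [-0.0, 0.0, -1.0]]
wrist_force: [0.1, -0.1, -0.1]
gripper_width: 0.458
gripper_force: 0.0
t 1.2 p [ 0.4202 -0.2982  0.3025] ang -150.3 tilt [-0.0002  0.0004] j6 -43.0 F [ 0.1293 -0.0652 -0.0642] w 0.0398
shift(tool) [-0.3512  0.5091  0.0028] n 11.314250420883146
turn units [ 0.0039  0.0015 -4.8833] shift after turn [-0.5554  0.2722  0.0025]
```

```bash
python3 -m handwheel '[[[0,0,0,-0.0275,0.04,0,0.04],[0,0,0,-0.0275,0.04,0,0.04],[0,0,0,-0.0275,0.04,0,0.04],[0,0,0,-0.0275,0.04,0,0.04],[0,0,0,-0.0275,0.04,0,0.04],[0,0,0,-0.0275,0.04,0,0.04],[0,0,0,-0.0275,0.04,0,0.04],[0,0,0,-0.0275,0.04,0,0.04],[0,0,0,-0.0275,0.04,0,0.04],[0,0,0,-0.0275,0.04,0,0.04],[0,0,0,-0.0275,0.04,0,0.04],[0,0,0,-0.0275,0.04,0,0.04]]]'
python3 -m handwheel '[[[0,0,-1,0,0,0,0.04],[0,0,-1,0,0,0,0.04],[0,0,-1,0,0,0,0.04],[0,0,-1,0,0,0,0.04],[0,0,-0.88,0,0,0,0.04],[0,0,0,0,0,0,0.04]]]'
python3 go.py .473 .318 .225 -121; python3 -c "
from station import r;print(r.sense()['joints'])"
```

```text
time_s: 2.4
tcp_pos: [0.4719, 0.2824, 0.3024]
ee_rot: [[-0.872, -0.49, -0.0], [-0.49, 0.872, -0.0], [0.001, -0.0, -1.0]]
wrist_force: [-0.0, 0.1, 0.0]
gripper_width: 0.459
gripper_force: 0.0
time_s: 3.0
tcp_pos: [0.4722, 0.2804, 0.3021]
ee_rot: [[-0.522, -0.853, -0.001], [-0.853, 0.522, -0.001], [0.001, 0.0, -1.0]]
wrist_force: [0.7, 0.1, 0.4]
gripper_width: 0.463
gripper_force: 0.0
t 3.0 p [0.4722 0.2804 0.3021] ang -121.44 tilt [-0.0009 -0.0006] j6 -79.0 F [0.7389 0.15   0.3638] w 0.0403
shift(tool) [-0.0326  0.0189  0.0771] n 1.713284295148619
turn units [ 0.0046 -0.0092 -0.0731] shift after turn [-0.0327  0.0187  0.0771]
[ 4.76087866e+01  1.19637635e+01 -2.39487334e+00 -1.67025583e-02
 -7.57010250e+01 -7.90433820e+01]
```

```bash
python3 -m handwheel '[[[0,0,-0.07,-0.0327,0.0187,0,0.04],[0,0,0,0,0,0.04,0.04],[0,0,0,0,0,0.036,0.04],[0,0,0,0,0,0.02,0.04],[0,0,0,0,0,0.02,0.04],[0,0,0,0,0,0.01,0.04],[0,0,0,0,0,0,0.04]]]'
python3 go.py .473 .318 .176 -121; python3 - <<'E'
from geo import *
cv2.imwrite("pics/k.png",cv2.resize(cams.capture("scene")[110:200,320:440,::-1],None,fx=5,fy=5,interpolation=2))
E
```

```text
time_s: 3.7
tcp_pos: [0.4729, 0.3174, 0.1751]
ee_rot: [[-0.516, -0.856, -0.002], [-0.856, 0.516, -0.003], [0.003, 0.001, -1.0]]
wrist_force: [0.1, -0.5, 0.7]
gripper_width: 0.458
gripper_force: 0.0
t 3.7 p [0.4729 0.3174 0.1751] ang -121.08 tilt [-0.0025 -0.0025] j6 -81.2 F [ 0.088  -0.4653  0.7457] w 0.0399
shift(tool) [-0.0006  0.0002 -0.0009] n 0.019580870544112432
turn units [ 0.0078 -0.0326 -0.0139] shift after turn [-0.0006  0.0002 -0.0009]
```

View pics/k.png

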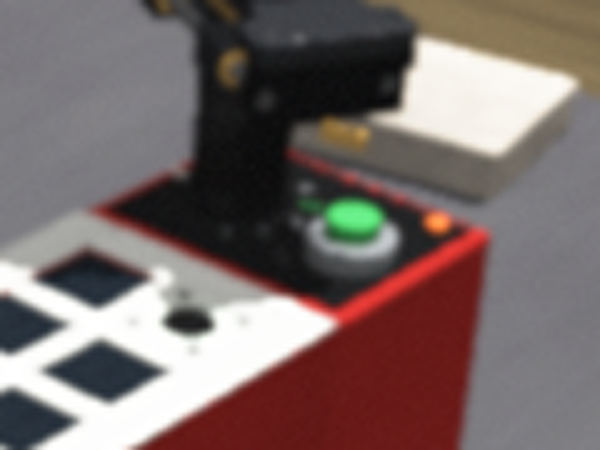

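The fingers straddle the knob at about (245,160), clear of the button at (353,218). I'll close on it.

```bash
python3 -m handwheel '[[[0,0,0,0,0,0,0],[0,0,0,0,0,0,0],[0,0,0,0,0,0,0],[0,0,0,0,0,0,0],[0,0,0,0,0,0,0]]]'
python3 go.py .473 .318 .176 -121
```

```text
time_s: 4.25
tcp_pos: [0.4741, 0.318, 0.1773]
ee_rot: [[-0.515, -0.857, 0.002], [-0.857, 0.515, 0.0], [-0.001, -0.001, -1.0]]
wrist_force: [2.2, -1.0, 1.0]
gripper_width: 0.159
gripper_force: 30.0
t 4.25 p [0.4741 0.318  0.1773] ang -121.01 tilt [0.0015 0.0003] j6 -81.2 F [ 2.202  -1.0335  1.0103] w 0.0138
shift(tool) [0.0006 0.001  0.0013] n 0.028833568131905116
turn units [-0.011   0.0099 -0.0012] shift after turn [0.0006 0.001  0.0013]
```

Gripped at 13.8 mm. Now I'll turn it anticlockwise 120°.

```bash
python3 -m handwheel '[[[0,0,-1,0,0,0,0],[0,0,-1,0,0,0,0],[0,0,-1,0,0,0,0],[0,0,-1,0,0,0,0],[0,0,-1,0,0,0,0],[0,0,-1,0,0,0,0],[0,0,-1,0,0,0,0],[0,0,-1,0,0,0,0],[0,0,-1,0,0,0,0],[0,0,-1,0,0,0,0],[0,0,-1,0,0,0,0],[0,0,-1,0,0,0,0]]]'
python3 -m handwheel '[[[0,0,-1,0,0,0,0],[0,0,-1,0,0,0,0],[0,0,-1,0,0,0,0],[0,0,-1,0,0,0,0],[0,0,-1,0,0,0,0],[0,0,-1,0,0,0,0],[0,0,-1,0,0,0,0],[0,0,-1,0,0,0,0],[0,0,0,0,0,0,0],[0,0,0,0,0,0,0],[0,0,0,0,0,0,0],[0,0,0,0,0,0,0]]]'
python3 go.py .473 .318 .176 -1; python3 -c "
from station import r;print(r.sense()['moment'])"
```

```text
time_s: 5.45
tcp_pos: [0.4731, 0.3179, 0.1773]
ee_rot: [[0.659, -0.752, -0.001], [-0.752, -0.659, -0.0], [-0.0, 0.001, -1.0]]
wrist_force: [-2.4, -0.8, 3.2]
gripper_width: 0.157
gripper_force: 30.0
time_s: 6.65
tcp_pos: [0.4728, 0.3172, 0.1772]
ee_rot: [[1.0, -0.02, -0.001], [-0.02, -1.0, -0.002], [-0.001, 0.002, -1.0]]
wrist_force: [-3.5, -3.1, 5.2]
gripper_width: 0.157
gripper_force: 30.0
t 6.65 p [0.4728 0.3172 0.1772] ang -1.16 tilt [-0.0015 -0.0018] j6 38.7 F [-3.4756 -3.0671  5.2285] w 0.0137
shift(tool) [ 0.0002 -0.0008  0.0012] n 0.027118125845852974
turn units [ 0.0178  0.0137 -0.0263] shift after turn [ 0.0002 -0.0008  0.0012]
[-0.97740626  1.20618436  0.02386338]
```

```bash
python3 -m handwheel '[[[0,0,0,0,0,0,0.04],[0,0,0,0,0,0,0.04],[0,0,0,0,0,0,0.04],[0,0,0,0,0,-0.03,0.04],[0,0,0,0,0,-0.045,0.05],[0,0,-0.19,0,0.045,-0.045,0.05],[0,0,0,0,0.05,0,0.06],[0,0,0,0,0.05,0,0.06],[0,0,0,0,0.05,0,0.06],[0,0,0,0,0.05,0,0.06],[0,0,0,0,0.05,0,0.06],[0,0,0,0,0.05,0,0.06]]]'
python3 - <<'E'
from geo import *
t=cams.capture("top");s=cams.capture("scene");cv2.imwrite("pics/t2.png",t[:,:,::-1]);cv2.imwrite("pics/s2.png",s[:,:,::-1])
f=lambda im,x,y,w,h,k:cv2.resize(im[y:y+h,x:x+w,::-1],None,fx=k,fy=k,interpolation=2)
o=np.zeros((600,800,3),np.uint8);o[:300,:240]=f(t,125,250,60,75,4);o[:300,250:250+440]=f(t,370,245,110,75,4);o[305:585,:400]=f(s,100,280,150,105,8/3)[:280,:400]
cv2.imwrite("pics/z3.png",o)
E
python3 go.py .482 -.235 .3 0
```

```text
time_s: 7.85
tcp_pos: [0.4734, -0.019, 0.2872]
ee_rot: [[1.0, 0.002, 0.001], [0.002, -1.0, 0.0], [0.001, -0.0, -1.0]]
wrist_force: [0.9, 1.0, -0.0]
gripper_width: 0.691
gripper_force: 0.0
t 7.95 p [ 0.4731 -0.0217  0.2871] ang -0.31 tilt [ 0.0001 -0.0005] j6 72.6 F [ 0.7121  0.0401 -0.5215] w 0.0602
shift(tool) [ 0.0101  0.2133 -0.0128] n 4.739320758582759
turn units [ 0.0046 -0.0014 -0.052 ] shift after turn [ 0.0089  0.2133 -0.0129]
```

View pics/z3.png

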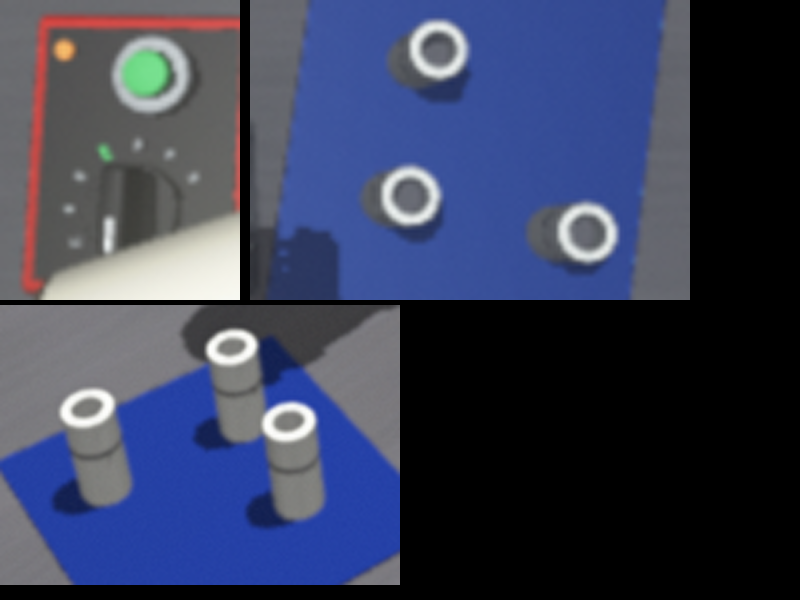

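The bar now points straight at the white mark, so the selector is off. The tappet rims are at top pixels (417,257.4), (410,294) and (454,303).

```bash
cat > tap.py <<'E'
from geo import *
def find():
    t=cams.capture("top");m=(t.min(2)>170).astype(np.uint8);m[:, :340]=0;m[:,500:]=0;m[:215]=0;m[350:]=0
    for c in cv2.findContours(m,0,2)[0]:
        if cv2.contourArea(c)>60:
            (x,y),rad=cv2.minEnclosingCircle(c);print("tappet px",round(x,1),round(y,1),round(rad,1),onz("top",(x,y),.081))
find()
E
python3 tap.py; python3 -c "
from geo import *
print(tri([(417,257.4),(410,294),(454,303)],[(208.4,323.9),(187,295.8),(133,318.6)]))"
```

```text
tappet px 453.8 302.8 7.0 [ 0.4577 -0.3364]
tappet px 409.6 293.6 7.0 [ 0.4809 -0.2358]
tappet px 416.5 257.0 6.9 [ 0.5653 -0.256 ]
[[ 0.5658 -0.2561  0.0785]
 [ 0.4811 -0.2356  0.0788]
 [ 0.458  -0.3362  0.0787]]
```

```bash
python3 -m handwheel '[[[0,0,-0.05,0.002,0.043,0,0.06],[0,0,0,0.002,0.043,0,0.06],[0,0,0,0.002,0.043,0,0.06],[0,0,0,0.002,0.043,0,0.06],[0,0,0,0,0.042,0.03,0.06],[0,0,0,0,0,0.04,0.06],[0,0,0,0,0,0.04,0.06],[0,0,0,0,0,0.02,0.06],[0,0,0,0,0,0,0.06]]]'
python3 tap.py; python3 go.py .481 -.2355 .051 0
```

```text
time_s: 8.9
tcp_pos: [0.4814, -0.2284, 0.1544]
ee_rot: [[1.0, 0.008, -0.007], [0.008, -1.0, 0.002], [-0.007, -0.002, -1.0]]
wrist_force: [-0.4, 0.2, 0.5]
gripper_width: 0.689
gripper_force: 0.0
tappet px 411.5 281.0 34.4 [ 0.5097 -0.2416]
tappet px 352.7 298.5 52.1 [ 0.4724 -0.1042]
t 8.95 p [ 0.4831 -0.229   0.1568] ang 0.51 tilt [-0.0028  0.0002] j6 98.5 F [-0.329   0.1441  0.8152] w 0.0599
shift(tool) [-0.0018  0.0065  0.1058] n 2.352130307436973
turn units [-0.0022  0.0269  0.085 ] shift after turn [-0.0021  0.0065  0.1058]
```

```bash
python3 -m handwheel '[[[0,0,0.08,-0.002,0.0065,0,0.06],[0,0,0,0,0,0.04,0.06],[0,0,0,0,0,0.04,0.06],[0,0,0,0,0,0.026,0.06],[0,0,0,0,0,0,0.06],[0,0,0,0,0,0,0.0],[0,0,0,0,0,0,0.0],[0,0,0,0,0,0,0],[0,0,0,0,0,0,0],[0,0,0,0,0,0,0]]]'
python3 go.py .481 -.2355 .051 0
```

```text
time_s: 9.95
tcp_pos: [0.4818, -0.2366, 0.0532]
ee_rot: [[1.0, -0.0, 0.002], [-0.0, -1.0, -0.001], [0.002, 0.001, -1.0]]
wrist_force: [-0.2, 0.5, 5.2]
gripper_width: 0.381
gripper_force: 30.0
t 9.95 p [ 0.4818 -0.2366  0.0532] ang -0.02 tilt [ 0.0023 -0.0007] j6 98.8 F [-0.213   0.5286  5.2287] w 0.0331
shift(tool) [-0.0008 -0.0011  0.0022] n 0.04842523187142602
turn units [ 0.007  -0.0222 -0.0041] shift after turn [-0.0008 -0.0011  0.0022]
```

```bash
python3 -m handwheel '[[[0,0,0,0,0,-0.03,0],[0,0,0,0,0,-0.04,0],[0,0,0,0,0,-0.045,0],[0,0,0,0,0,-0.045,0],[0,0,0,0,-0.04,-0.045,0],[0,0,0,-0.0026,-0.04,0,0],[0,0,0,-0.0026,-0.04,0,0],[0,0,0,-0.0026,-0.04,0,0],[0,0,0,-0.0026,-0.04,0,0],[0,0,0,-0.0026,-0.04,0,0],[0,0,0,-0.0026,-0.04,0,0],[0,0,0,0,0,0,0]]]'
python3 go.py .466 .0435 .23 0
```

```text
time_s: 11.15
tcp_pos: [0.4651, 0.0403, 0.2491]
ee_rot: [[1.0, 0.004, -0.0], [0.004, -1.0, 0.001], [-0.0, -0.001, -1.0]]
wrist_force: [0.6, 0.1, -1.8]
gripper_width: 0.386
gripper_force: 30.0
t 11.15 p [0.4651 0.0403 0.2491] ang 0.26 tilt [-0.0001  0.0012] j6 65.4 F [ 0.5593  0.1409 -1.8156] w 0.0335
shift(tool) [ 0.001  -0.0031  0.0191] n 0.42515676456037943
turn units [-0.011   0.0011  0.0428] shift after turn [ 0.0009 -0.0032  0.0191]
```

```bash
python3 - <<'E'
from geo import *
t=cams.capture("top");s=cams.capture("scene")
f=lambda im,x,y,w,h,k:cv2.resize(im[y:y+h,x:x+w,::-1],None,fx=k,fy=k,interpolation=2)
o=np.zeros((600,800,3),np.uint8);o[:400,:400]=f(s,220,90,160,160,2.5);o[:400,400:]=f(t,190,220,160,160,2.5);cv2.imwrite("pics/z4.png",o[:400])
E
python3 tap.py
```

```text
tappet px 454.0 302.5 7.2 [ 0.4583 -0.3369]
tappet px 416.4 257.0 7.0 [ 0.5653 -0.2556]
```

View pics/z4.png

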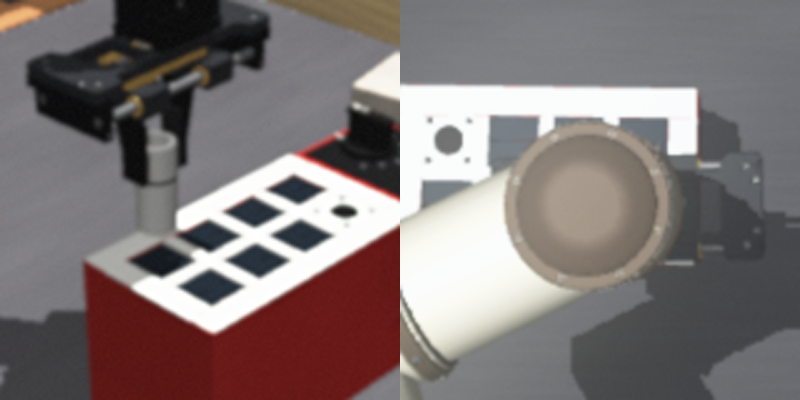

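The tappet hangs upright over opening 0. I'll probe down slowly.

```bash
python3 -m handwheel '[[[0,0,0.04,0.001,-0.0032,0,0],[0,0,0,0,0,0.02,0],[0,0,0,0,0,0.01,0],[0,0,0,0,0,0.01,0],[0,0,0,0,0,0.01,0],[0,0,0,0,0,0.01,0],[0,0,0,0,0,0,0]]]'
python3 go.py .466 .0435 .18 0
python3 -m handwheel '[[[0,0,0,0,0,0.005,0],[0,0,0,0,0,0.004,0],[0,0,0,0,0,0,0]]]'
python3 go.py .466 .0435 .18 0
```

```text
time_s: 12.0
tcp_pos: [0.4656, 0.0396, 0.1876]
ee_rot: [[1.0, -0.006, -0.003], [-0.006, -1.0, -0.001], [-0.003, 0.001, -1.0]]
wrist_force: [-1.0, 0.0, -2.7]
gripper_width: 0.383
gripper_force: 30.0
t 12.0 p [0.4656 0.0396 0.1876] ang -0.32 tilt [-0.0035 -0.0009] j6 64.9 F [-0.9859  0.0429 -2.6749] w 0.0333
shift(tool) [ 0.0004 -0.0039  0.0076] n 0.16836968927988522
turn units [ 0.0091  0.0331 -0.0541] shift after turn [ 0.0004 -0.0039  0.0076]
time_s: 12.3
tcp_pos: [0.4664, 0.04, 0.1798]
ee_rot: [[1.0, -0.005, -0.001], [-0.005, -1.0, -0.0], [-0.001, 0.0, -1.0]]
wrist_force: [0.6, -0.3, -2.7]
gripper_width: 0.38
gripper_force: 30.0
t 12.3 p [0.4664 0.04   0.1798] ang -0.29 tilt [-0.0008 -0.0002] j6 64.9 F [ 0.6345 -0.2717 -2.6529] w 0.0331
shift(tool) [-0.0004 -0.0035 -0.0002] n 0.07779219270524435
turn units [ 0.0016  0.0079 -0.0485] shift after turn [-0.0004 -0.0035 -0.0002]
```

```bash
python3 -m handwheel '[[[0,0,0,0,-0.003,0,0],[0,0,0,0,0,0.006,0],[0,0,0,0,0,0,0]]]'
python3 go.py .466 .0435 .174 0
python3 -m handwheel '[[[0,0,0,0,0,0,0.05],[0,0,0,0,0,0,0.05],[0,0,0,0,0,0,0.05],[0,0,0,0,0,0,0.05],[0,0,0,0,0,-0.03,0.05],[0,0,0,0,0,-0.04,0.06],[0,0,0,0,0.045,-0.02,0.06],[0,0,0,0,0.045,0,0.06],[0,0,0,0,0.045,0,0.06],[0,0,0,0,0,0,0.06]]]'
python3 - <<'E'
from geo import *
t=cams.capture("top");s=cams.capture("scene")
f=lambda im,x,y,w,h,k:cv2.resize(im[y:y+h,x:x+w,::-1],None,fx=k,fy=k,interpolation=2)
o=np.zeros((400,800,3),np.uint8);o[:,:400]=f(s,240,120,100,100,4);o[:,400:]=f(t,225,240,100,100,4);cv2.imwrite("pics/z5.png",o)
E
python3 go.py .5655 -.2557 .051 0
```

```text
time_s: 12.6
tcp_pos: [0.4662, 0.0431, 0.1736]
ee_rot: [[1.0, -0.005, -0.001], [-0.005, -1.0, -0.0], [-0.001, 0.0, -1.0]]
wrist_force: [-0.6, -0.0, -2.0]
gripper_width: 0.383
gripper_force: 30.0
t 12.6 p [0.4662 0.0431 0.1736] ang -0.29 tilt [-0.0012 -0.0001] j6 64.5 F [-0.5985 -0.0073 -1.9801] w 0.0333
shift(tool) [-0.0002 -0.0004 -0.0004] n 0.008700605691193792
turn units [ 0.0006  0.0115 -0.0478] shift after turn [-0.0002 -0.0004 -0.0004]
time_s: 13.6
tcp_pos: [0.4655, -0.0957, 0.2646]
ee_rot: [[1.0, -0.011, 0.0], [-0.011, -1.0, -0.001], [0.0, 0.001, -1.0]]
wrist_force: [0.0, -0.7, 0.7]
gripper_width: 0.688
gripper_force: 0.0
t 13.7 p [ 0.4658 -0.0929  0.2643] ang -0.44 tilt [0.0001 0.0001] j6 81.2 F [-0.2261 -0.0491 -0.6091] w 0.0599
shift(tool) [0.1009 0.162  0.2133] n 4.740313253707853
turn units [-0.001  -0.0009 -0.0732] shift after turn [0.0997 0.1628 0.2133]
```

View pics/z5.png

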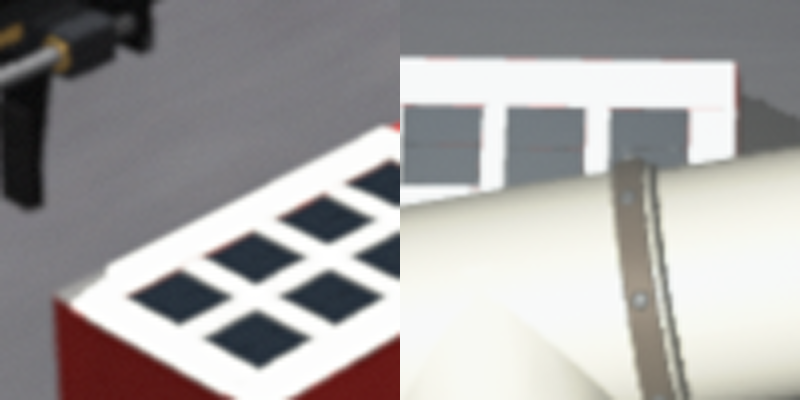

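The tappet has gone through opening 0 and the flaps are flush again at crop (180,297). On to the next one.

```bash
python3 tap.py; python3 -m handwheel '[[[0,0,-0.07,0.02,0.033,0,0.06],[0,0,0,0.02,0.033,0,0.06],[0,0,0,0.02,0.033,0,0.06],[0,0,0,0.02,0.033,0,0.06],[0,0,0,0.02,0.031,0,0.06],[0,0,0,0,0,0.04,0.06],[0,0,0,0,0,0.04,0.06],[0,0,0,0,0,0.03,0.06],[0,0,0,0,0,0,0.06]]]'
python3 go.py .5655 -.2557 .053 0
```

```text
tappet px 346.0 319.0 13.4 [ 0.426  -0.0874]
tappet px 453.8 302.8 7.0 [ 0.4577 -0.3364]
tappet px 416.5 257.0 6.9 [ 0.5653 -0.256 ]
time_s: 14.65
tcp_pos: [0.5635, -0.2525, 0.149]
ee_rot: [[1.0, 0.004, -0.011], [0.004, -1.0, 0.003], [-0.011, -0.003, -1.0]]
wrist_force: [-0.5, 0.1, -0.2]
gripper_width: 0.69
gripper_force: 0.0
t 14.65 p [ 0.5635 -0.2525  0.149 ] ang 0.22 tilt [-0.0107  0.0032] j6 99.4 F [-0.5413  0.0613 -0.1918] w 0.06
shift(tool) [0.003  0.0035 0.096 ] n 2.133611592198037
turn units [-0.0303  0.102   0.0358] shift after turn [0.002  0.0032 0.096 ]
```

```bash
python3 -m handwheel '[[[0,0,0.03,0.002,0.0032,0,0.06],[0,0,0,0,0,0.04,0.06],[0,0,0,0,0,0.04,0.06],[0,0,0,0,0,0.016,0.06],[0,0,0,0,0,0,0.06],[0,0,0,0,0,0,0.0],[0,0,0,0,0,0,0.0],[0,0,0,0,0,0,0],[0,0,0,0,0,0,0],[0,0,0,0,0,0,0]]]'
python3 go.py .5655 -.2557 .053 0
```

```text
time_s: 15.65
tcp_pos: [0.5688, -0.2582, 0.0595]
ee_rot: [[1.0, -0.001, 0.002], [-0.001, -1.0, -0.001], [0.002, 0.001, -1.0]]
wrist_force: [-0.1, 1.9, 2.9]
gripper_width: 0.386
gripper_force: 30.0
t 15.65 p [ 0.5688 -0.2582  0.0595] ang -0.03 tilt [ 0.002  -0.0005] j6 99.5 F [-0.1287  1.8561  2.9372] w 0.0336
shift(tool) [-0.0033 -0.0025  0.0065] n 0.1448032618158277
turn units [ 0.0048 -0.0194 -0.0057] shift after turn [-0.0033 -0.0025  0.0065]
```

The grip is a bit high and off centre, so I'll regrip 8 mm lower.

```bash
python3 -m handwheel '[[[0,0,0,0,0,0,0.06],[0,0,0,0,0,0,0.06],[0,0,0,-0.003,-0.002,0.009,0.06],[0,0,0,0,0,0,0.06],[0,0,0,0,0,0,0.0],[0,0,0,0,0,0,0.0],[0,0,0,0,0,0,0],[0,0,0,0,0,0,0]]]'
python3 go.py .5655 -.2557 .053 0; python3 go.py .467 .0995 .25 0|tail -2
```

```text
time_s: 16.45
tcp_pos: [0.5653, -0.2562, 0.0495]
ee_rot: [[1.0, -0.001, 0.0], [-0.001, -1.0, -0.0], [0.0, 0.0, -1.0]]
wrist_force: [-0.7, -1.5, -0.2]
gripper_width: 0.409
gripper_force: 0.6
t 16.45 p [ 0.5653 -0.2562  0.0495] ang -0.05 tilt [ 0.0003 -0.0001] j6 99.4 F [-0.6781 -1.5118 -0.1979] w 0.0356
shift(tool) [ 0.0002 -0.0005 -0.0035] n 0.07885540204019276
turn units [ 0.0011 -0.003  -0.0081] shift after turn [ 0.0002 -0.0005 -0.0035]
shift(tool) [-0.0985 -0.3556 -0.2006] n 7.90119108471026
turn units [ 0.0011 -0.003  -0.0081] shift after turn [-0.0983 -0.3557 -0.2005]
```

```bash
python3 -m handwheel '[[[0,0,0,0,0,0,0],[0,0,0,0,0,-0.03,0],[0,0,0,0,0,-0.04,0],[0,0,0,0,0,-0.045,0],[0,0,0,0,0,-0.045,0],[0,0,0,-0.011,-0.0395,-0.04,0],[0,0,0,-0.011,-0.0395,0,0],[0,0,0,-0.011,-0.0395,0,0],[0,0,0,-0.011,-0.0395,0,0],[0,0,0,-0.011,-0.0395,0,0],[0,0,0,-0.011,-0.0395,0,0],[0,0,0,-0.011,-0.0395,0,0]]]'
python3 -m handwheel '[[[0,0,0,-0.011,-0.0395,0,0],[0,0,0,-0.0105,-0.0395,0,0],[0,0,0,0,0,0,0],[0,0,0,0,0,0,0]]]'
python3 tap.py; python3 go.py .467 .0995 .19 0
```

```text
time_s: 17.65
tcp_pos: [0.4884, 0.0169, 0.2438]
ee_rot: [[1.0, -0.001, -0.001], [-0.001, -1.0, 0.0], [-0.001, -0.0, -1.0]]
wrist_force: [0.8, 0.3, -2.9]
gripper_width: 0.385
gripper_force: 29.9
time_s: 18.05
tcp_pos: [0.4676, 0.0952, 0.2439]
ee_rot: [[1.0, 0.001, -0.001], [0.001, -1.0, -0.0], [-0.001, 0.0, -1.0]]
wrist_force: [-0.2, -0.1, -1.7]
gripper_width: 0.384
gripper_force: 29.9
tappet px 453.8 302.6 7.3 [ 0.4581 -0.3365]
t 18.1 p [0.4678 0.0944 0.2439] ang -0.01 tilt [-0.0009 -0.0003] j6 59.0 F [ 0.2721 -0.3985 -2.3555] w 0.0331
shift(tool) [-0.0008 -0.0051  0.0539] n 1.1977570697898423
turn units [ 0.0028  0.0089 -0.002 ] shift after turn [-0.0008 -0.0051  0.0539]
```

```bash
python3 -m handwheel '[[[0,0,0,-0.0008,-0.0051,0.005,0],[0,0,0,0,0,0.021,0],[0,0,0,0,0,0.01,0],[0,0,0,0,0,0.01,0],[0,0,0,0,0,0.01,0],[0,0,0,0,0,0,0]]]'
python3 go.py .467 .0995 .172 0
python3 -m handwheel '[[[0,0,0,0,0,0.005,0],[0,0,0,0,0,0.005,0],[0,0,0,0,0,0,0]]]'
python3 go.py .467 .0995 .172 0
```

```text
time_s: 18.7
tcp_pos: [0.4666, 0.0989, 0.1866]
ee_rot: [[1.0, -0.002, -0.003], [-0.002, -1.0, -0.001], [-0.003, 0.001, -1.0]]
wrist_force: [0.5, -0.7, -2.9]
gripper_width: 0.378
gripper_force: 29.9
t 18.7 p [0.4666 0.0989 0.1866] ang -0.1 tilt [-0.0033 -0.0013] j6 58.4 F [ 0.4732 -0.6618 -2.9365] w 0.0329
shift(tool) [ 0.0005 -0.0006  0.0146] n 0.3235370520702373
turn units [ 0.0128  0.0316 -0.017 ] shift after turn [ 0.0004 -0.0006  0.0146]
time_s: 19.0
tcp_pos: [0.4703, 0.1, 0.182]
ee_rot: [[1.0, 0.001, 0.007], [0.001, -1.0, 0.0], [0.007, -0.0, -1.0]]
wrist_force: [-2.0, -0.6, 11.9]
gripper_width: 0.381
gripper_force: 30.0
t 19.0 p [0.4703 0.1    0.182 ] ang 0.07 tilt [0.0072 0.0005] j6 58.4 F [-2.049  -0.5704 11.857 ] w 0.0331
shift(tool) [-0.0033  0.0005  0.01  ] n 0.2216250007114157
turn units [-0.0044 -0.0683  0.0114] shift after turn [-0.0033  0.0005  0.01  ]
```

That was an upward push of 12 N at the predicted stop, so cell 1 is taken. I'll lift and try cell 2.

```bash
python3 -m handwheel '[[[0,0,0,0,0,-0.02,0],[0,0,0,0,0,-0.04,0],[0,0,0,0,0,-0.005,0],[0,0,0,0.001,-0.028,0,0],[0,0,0,0.001,-0.028,0,0],[0,0,0,0,0,0,0],[0,0,0,0,0,0,0]]]'
python3 go.py .4684 .1556 .19 0
```

```text
time_s: 19.7
tcp_pos: [0.4692, 0.1559, 0.2427]
ee_rot: [[1.0, 0.0, -0.001], [0.0, -1.0, -0.0], [-0.001, 0.0, -1.0]]
wrist_force: [-0.8, 0.0, -1.8]
gripper_width: 0.382
gripper_force: 30.0
t 19.7 p [0.4692 0.1559 0.2427] ang 0.01 tilt [-0.0009 -0.0004] j6 52.8 F [-0.8004  0.0019 -1.7764] w 0.0333
shift(tool) [-0.0008  0.0002  0.0527] n 1.1715310001870498
turn units [0.0041 0.0082 0.0021] shift after turn [-0.0008  0.0003  0.0527]
```

```bash
python3 -m handwheel '[[[0,0,0,-0.0008,0,0.015,0],[0,0,0,0,0,0.015,0],[0,0,0,0,0,0.01,0],[0,0,0,0,0,0.01,0],[0,0,0,0,0,0.005,0],[0,0,0,0,0,0.005,0],[0,0,0,0,0,0.005,0],[0,0,0,0,0,0,0]]]'
python3 go.py .4684 .1556 .172 0
```

```text
time_s: 20.5
tcp_pos: [0.4684, 0.1554, 0.1775]
ee_rot: [[1.0, -0.001, -0.001], [-0.001, -1.0, -0.001], [-0.001, 0.001, -1.0]]
wrist_force: [-0.2, 0.6, -2.1]
gripper_width: 0.382
gripper_force: 30.0
t 20.5 p [0.4684 0.1554 0.1775] ang -0.06 tilt [-0.0012 -0.0005] j6 52.7 F [-0.1504  0.5552 -2.1407] w 0.0333
shift(tool) [ 0.     -0.0002  0.0055] n 0.12330554631352202
turn units [ 0.0052  0.0113 -0.0099] shift after turn [-0.     -0.0002  0.0055]
```

```bash
python3 -m handwheel '[[[0,0,0,0,0,0.006,0],[0,0,0,0,0,0,0]]]'
python3 go.py .4684 .1556 .172 0
```

```text
time_s: 20.7
tcp_pos: [0.4683, 0.1554, 0.1716]
ee_rot: [[1.0, -0.001, -0.001], [-0.001, -1.0, -0.0], [-0.001, 0.0, -1.0]]
wrist_force: [-0.1, -0.6, -2.5]
gripper_width: 0.385
gripper_force: 30.0
t 20.7 p [0.4683 0.1554 0.1716] ang -0.06 tilt [-0.0011 -0.0004] j6 52.7 F [-0.0852 -0.629  -2.5481] w 0.0335
shift(tool) [ 0.0001 -0.0002 -0.0004] n 0.009667335452519505
turn units [ 0.0037  0.0105 -0.0095] shift after turn [ 0.0001 -0.0002 -0.0004]
```

Cell 2 is free at 40 mm depth. I'll release, lift and go for the last tappet.

```bash
python3 -m handwheel '[[[0,0,0,0,0,0,0.05],[0,0,0,0,0,0,0.05],[0,0,0,0,0,0,0.05],[0,0,0,0,0,0,0.05],[0,0,0,0,0,-0.03,0.05],[0,0,0,0,0,-0.04,0.06],[0,0,0,0,0.045,-0.02,0.06],[0,0,0,0,0.045,0,0.06],[0,0,0,0,0.045,0,0.06],[0,0,0,0,0.045,0,0.06],[0,0,0,0,0.045,0,0.06],[0,0,0,0,0.045,0,0.06]]]'
python3 -m handwheel '[[[0,0,0,0,0,0,0.06]]]'
python3 - <<'E'
from geo import *
t=cams.capture("top");s=cams.capture("scene")
f=lambda im,x,y,w,h,k:cv2.resize(im[y:y+h,x:x+w,::-1],None,fx=k,fy=k,interpolation=2)
o=np.zeros((400,800,3),np.uint8);o[:,:400]=f(s,240,120,160,160,2.5);o[:,400:]=f(t,180,230,200,200,2);cv2.imwrite("pics/z6.png",o)
E
python3 tap.py; python3 go.py .458 -.3364 .25 0
```

```text
time_s: 21.9
tcp_pos: [0.4683, -0.1162, 0.2628]
ee_rot: [[1.0, -0.0, 0.001], [-0.0, -1.0, -0.0], [0.001, 0.0, -1.0]]
wrist_force: [0.8, 0.5, -0.3]
gripper_width: 0.688
gripper_force: 0.0
time_s: 22.0
tcp_pos: [0.468, -0.1184, 0.2623]
ee_rot: [[1.0, -0.007, -0.0], [-0.007, -1.0, -0.001], [-0.0, 0.001, -1.0]]
wrist_force: [0.7, -0.5, -1.2]
gripper_width: 0.693
gripper_force: 0.0
tappet px 453.8 302.8 7.0 [ 0.4577 -0.3364]
tappet px 352.0 301.5 30.9 [ 0.4655 -0.1024]
t 22.15 p [ 0.4685 -0.1145  0.2623] ang -0.1 tilt [0.0002 0.0002] j6 84.3 F [-0.2666  0.1782  0.4451] w 0.0601
shift(tool) [-0.0101  0.2219  0.0123] n 4.930471525891911
turn units [-0.0015 -0.0015 -0.0159] shift after turn [-0.0105  0.2219  0.0123]
```

View pics/z6.png

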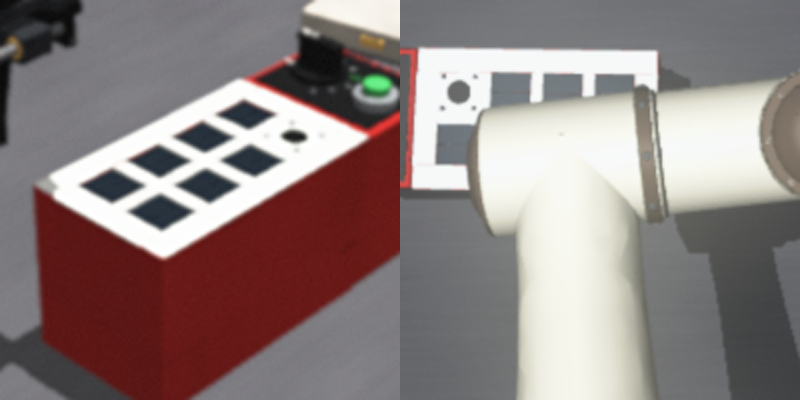

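All seven flaps are flush and nothing sticks out of the crate. The last tappet is still at (453.8,302.8).

```bash
python3 -m handwheel '[[[0,0,0,-0.002,0.0444,0,0.06],[0,0,0,-0.002,0.0444,0,0.06],[0,0,0,-0.002,0.0444,0,0.06],[0,0,0,-0.002,0.0444,0,0.06],[0,0,0,-0.002,0.0444,0,0.06],[0,0,0,0,0,0.04,0.06],[0,0,0,0,0,0.04,0.06],[0,0,0,0,0,0.03,0.06],[0,0,0,0,0,0,0.06],[0,0,0,0,0,0,0.06],[0,0,0,0,0,0,0.06]]]'
python3 go.py .458 -.3364 .051 0
```

```text
time_s: 23.25
tcp_pos: [0.4603, -0.3364, 0.1546]
ee_rot: [[1.0, 0.001, 0.004], [0.001, -1.0, -0.002], [0.004, 0.002, -1.0]]
wrist_force: [-0.0, 0.1, -0.3]
gripper_width: 0.693
gripper_force: 0.0
t 23.25 p [ 0.4603 -0.3364  0.1546] ang 0.06 tilt [ 0.0039 -0.0022] j6 109.9 F [-0.006   0.1008 -0.3384] w 0.0603
shift(tool) [-0.0027 -0.0003  0.1036] n 2.302484333470538
turn units [ 0.0208 -0.0372  0.0102] shift after turn [-0.0023 -0.      0.1036]
```

```bash
python3 -m handwheel '[[[0,0,0,-0.002,0,0.03,0.06],[0,0,0,0,0,0.04,0.06],[0,0,0,0,0,0.033,0.06],[0,0,0,0,0,0,0.06],[0,0,0,0,0,0,0.06],[0,0,0,0,0,0,0.0],[0,0,0,0,0,0,0.0],[0,0,0,0,0,0,0],[0,0,0,0,0,0,0],[0,0,0,0,0,0,0]]]'
python3 go.py .458 -.3364 .051 0;python3 go.py .470 .2113 .25 0|tail -2
```

```text
time_s: 24.25
tcp_pos: [0.4568, -0.3367, 0.05]
ee_rot: [[1.0, -0.001, 0.001], [-0.001, -1.0, -0.001], [0.001, 0.001, -1.0]]
wrist_force: [-0.1, 0.5, 2.5]
gripper_width: 0.385
gripper_force: 29.9
t 24.25 p [ 0.4568 -0.3367  0.05  ] ang -0.04 tilt [ 0.0012 -0.0007] j6 110.0 F [-0.0781  0.5217  2.4802] w 0.0335
shift(tool) [ 0.0012 -0.0003 -0.001 ] n 0.02764656910645029
turn units [ 0.0068 -0.0114 -0.006 ] shift after turn [ 0.0012 -0.0003 -0.001 ]
shift(tool) [ 0.0131 -0.5479 -0.2004] n 12.174667193869182
turn units [ 0.0068 -0.0114 -0.006 ] shift after turn [ 0.0132 -0.548  -0.2   ]
```

```bash
python3 -m handwheel '[[[0,0,0,0,0,-0.03,0],[0,0,0,0,0,-0.04,0],[0,0,0,0,0,-0.045,0],[0,0,0,0,0,-0.045,0],[0,0,0,0.007,-0.034,-0.035,0],[0,0,0,0.007,-0.043,0,0],[0,0,0,0.007,-0.043,0,0],[0,0,0,0.007,-0.043,0,0],[0,0,0,0.007,-0.043,0,0],[0,0,0,0.007,-0.043,0,0],[0,0,0,0.007,-0.043,0,0],[0,0,0,0.007,-0.043,0,0]]]'
python3 -m handwheel '[[[0,0,0,0.007,-0.043,0,0],[0,0,0,0,0,0,0],[0,0,0,0,0,0,0],[0,0,0,0,0,0,0]]]'
python3 go.py .5215 .0425 .19 0
```

```text
time_s: 25.45
tcp_pos: [0.5119, 0.0003, 0.2436]
ee_rot: [[1.0, -0.001, -0.002], [-0.001, -1.0, 0.0], [-0.002, -0.0, -1.0]]
wrist_force: [0.5, -1.6, -2.6]
gripper_width: 0.382
gripper_force: 29.9
time_s: 25.85
tcp_pos: [0.519, 0.0409, 0.2437]
ee_rot: [[1.0, -0.002, -0.002], [-0.002, -1.0, -0.0], [-0.002, 0.0, -1.0]]
wrist_force: [0.1, -0.3, -2.3]
gripper_width: 0.381
gripper_force: 29.9
t 25.85 p [0.519  0.0409 0.2437] ang -0.09 tilt [-0.0015 -0.0004] j6 67.5 F [ 0.1241 -0.3019 -2.2853] w 0.0332
shift(tool) [ 0.0026 -0.0017  0.0537] n 1.1936442978924933
turn units [ 0.0039  0.0147 -0.0144] shift after turn [ 0.0025 -0.0016  0.0537]
```

```bash
python3 -m handwheel '[[[0,0,0,0.0025,-0.0015,0.015,0],[0,0,0,0,0,0.015,0],[0,0,0,0,0,0.01,0],[0,0,0,0,0,0.01,0],[0,0,0,0,0,0.005,0],[0,0,0,0,0,0.005,0],[0,0,0,0,0,0.006,0],[0,0,0,0,0,0,0],[0,0,0,0,0,0,0]]]'
python3 go.py .5215 .0425 .172 0
```

```text
time_s: 26.75
tcp_pos: [0.5246, 0.0427, 0.1825]
ee_rot: [[1.0, 0.001, 0.007], [0.001, -1.0, -0.001], [0.007, 0.001, -1.0]]
wrist_force: [-2.2, -1.8, 11.7]
gripper_width: 0.379
gripper_force: 30.0
t 26.75 p [0.5246 0.0427 0.1825] ang 0.06 tilt [ 0.0071 -0.0008] j6 67.5 F [-2.1947 -1.804  11.7261] w 0.033
shift(tool) [-0.0031  0.0002  0.0105] n 0.23269096455431862
turn units [ 0.0081 -0.0673  0.0099] shift after turn [-0.0031  0.0002  0.0105]
```

Cell 4 is taken. Next is cell 5 at (0.523, 0.098).

```bash
python3 -m handwheel '[[[0,0,0,0,0,-0.02,0],[0,0,0,0,0,-0.04,0],[0,0,0,0,0,-0.005,0],[0,0,0,0.001,-0.028,0,0],[0,0,0,0.001,-0.028,0,0],[0,0,0,0,0,0,0],[0,0,0,0,0,0.015,0],[0,0,0,0,0,0.015,0],[0,0,0,0,0,0.01,0],[0,0,0,0,0,0.005,0],[0,0,0,0,0,0,0]]]'
python3 go.py .523 .098 .172 0
```

```text
time_s: 27.85
tcp_pos: [0.5238, 0.0986, 0.1974]
ee_rot: [[1.0, -0.001, -0.002], [-0.001, -1.0, -0.001], [-0.002, 0.001, -1.0]]
wrist_force: [-0.2, -0.1, -2.8]
gripper_width: 0.381
gripper_force: 30.0
t 27.85 p [0.5238 0.0986 0.1974] ang -0.07 tilt [-0.0016 -0.0007] j6 61.8 F [-0.2296 -0.0842 -2.8058] w 0.0331
shift(tool) [-0.0008  0.0006  0.0254] n 0.564928737482251
turn units [ 0.0065  0.0151 -0.0118] shift after turn [-0.0008  0.0006  0.0254]
```

```bash
python3 -m handwheel '[[[0,0,0,-0.0008,0,0.008,0],[0,0,0,0,0,0.006,0],[0,0,0,0,0,0.006,0],[0,0,0,0,0,0,0],[0,0,0,0,0,0,0]]]'
python3 go.py .523 .098 .172 0
```

```text
time_s: 28.35
tcp_pos: [0.5233, 0.099, 0.178]
ee_rot: [[1.0, -0.001, -0.0], [-0.001, -1.0, -0.0], [-0.0, 0.0, -1.0]]
wrist_force: [0.2, -0.4, -3.1]
gripper_width: 0.383
gripper_force: 30.0
t 28.35 p [0.5233 0.099  0.178 ] ang -0.04 tilt [-0.0005 -0.0003] j6 61.8 F [ 0.1635 -0.4481 -3.1134] w 0.0333
shift(tool) [-0.0003  0.001   0.006 ] n 0.13248215084506068
turn units [ 0.0033  0.0047 -0.0074] shift after turn [-0.0003  0.001   0.006 ]
```

```bash
python3 -m handwheel '[[[0,0,0,0,0.001,0.006,0],[0,0,0,0,0,0,0],[0,0,0,0,0,0,0]]]'
python3 go.py .523 .098 .172 0
```

```text
time_s: 28.65
tcp_pos: [0.5233, 0.0979, 0.172]
ee_rot: [[1.0, -0.001, -0.0], [-0.001, -1.0, -0.0], [-0.0, 0.0, -1.0]]
wrist_force: [-0.6, -0.1, -2.0]
gripper_width: 0.38
gripper_force: 30.0
t 28.65 p [0.5233 0.0979 0.172 ] ang -0.05 tilt [-0.0005 -0.0002] j6 61.9 F [-0.6195 -0.1424 -2.0437] w 0.033
shift(tool) [-0.0003 -0.0001  0.    ] n 0.006192245101709966
turn units [ 0.0024  0.0043 -0.0089] shift after turn [-0.0003 -0.0001  0.    ]
```

```bash
python3 -m handwheel '[[[0,0,0,0,0,0,0.05],[0,0,0,0,0,0,0.05],[0,0,0,0,0,0,0.05],[0,0,0,0,0,0,0.05],[0,0,0,0,0,-0.03,0.05],[0,0,0,0,0,-0.04,0.05],[0,0,0,-0.01,-0.044,-0.03,0.04],[0,0,0,-0.01,-0.044,0,0.04],[0,0,0,-0.01,-0.044,0,0.04],[0,0,0,-0.01,-0.044,0,0.04],[0,0,0,-0.01,-0.044,0,0.04],[0,0,0,0,0,0,0.04]]]'
python3 - <<'E'
from geo import *
t=cams.capture("top");s=cams.capture("scene")
f=lambda im,x,y,w,h,k:cv2.resize(im[y:y+h,x:x+w,::-1],None,fx=k,fy=k,interpolation=2)
o=np.zeros((400,800,3),np.uint8);o[:,:400]=f(s,240,100,200,200,2);o[:,400:]=f(s,80,200,200,200,2);cv2.imwrite("pics/z7.png",o)
E
python3 go.py .473 .318 .176 -1
```

```text
time_s: 29.85
tcp_pos: [0.4733, 0.3191, 0.2695]
ee_rot: [[1.0, 0.005, 0.0], [0.005, -1.0, 0.001], [0.0, -0.001, -1.0]]
wrist_force: [-0.8, -0.2, -0.6]
gripper_width: 0.456
gripper_force: 0.0
t 29.95 p [0.4739 0.3155 0.2697] ang 0.07 tilt [-0.0003 -0.0006] j6 40.1 F [0.0719 0.1522 0.4049] w 0.0403
shift(tool) [-0.0009 -0.0026  0.0937] n 2.0814569804604925
turn units [0.0057 0.0033 0.1778] shift after turn [-0.001  -0.0025  0.0937]
```

View pics/z7.png

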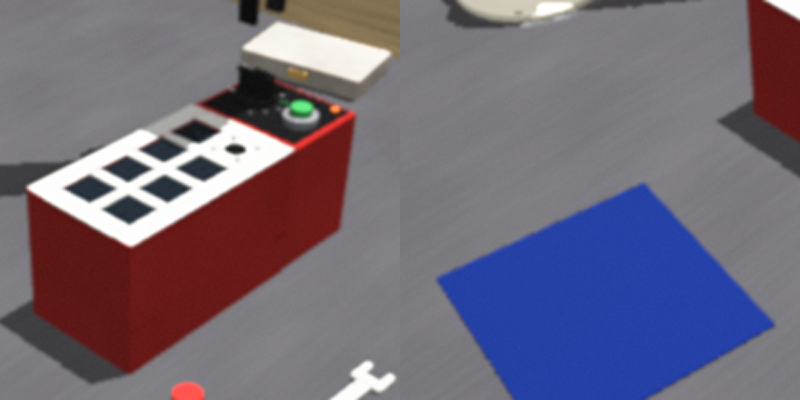

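The mat is empty and all the flaps are flush, so all three tappets are in. Now the selector.

```bash
python3 -m handwheel '[[[0,0,0.18,-0.001,-0.002,0,0.04],[0,0,0,0,0,0.04,0.04],[0,0,0,0,0,0.03,0.04],[0,0,0,0,0,0.022,0.04],[0,0,0,0,0,0,0.04],[0,0,0,0,0,0,0],[0,0,0,0,0,0,0],[0,0,0,0,0,0,0],[0,0,0,0,0,0,0],[0,0,0,0,0,0,0]]]'
python3 go.py .473 .318 .176 -1
```

```text
time_s: 30.95
tcp_pos: [0.4737, 0.3171, 0.1789]
ee_rot: [[1.0, -0.02, 0.001], [-0.02, -1.0, 0.001], [0.001, -0.001, -1.0]]
wrist_force: [-0.5, -0.2, 3.5]
gripper_width: 0.16
gripper_force: 30.0
t 30.95 p [0.4737 0.3171 0.1789] ang -1.12 tilt [0.0014 0.0015] j6 38.8 F [-0.453  -0.1861  3.5282] w 0.0139
shift(tool) [-0.0007 -0.0008  0.0029] n 0.0655529712493977
turn units [-0.0142 -0.0133 -0.0196] shift after turn [-0.0007 -0.0009  0.0029]
```

```bash
python3 -m handwheel '[[[0,0,1,0,0,0,0],[0,0,1,0,0,0,0],[0,0,1,0,0,0,0],[0,0,1,0,0,0,0],[0,0,1,0,0,0,0],[0,0,1,0,0,0,0],[0,0,1,0,0,0,0],[0,0,1,0,0,0,0],[0,0,1,0,0,0,0],[0,0,1,0,0,0,0],[0,0,1,0,0,0,0],[0,0,1,0,0,0,0]]]'
python3 -m handwheel '[[[0,0,1,0,0,0,0],[0,0,1,0,0,0,0],[0,0,1,0,0,0,0],[0,0,1,0,0,0,0],[0,0,1,0,0,0,0],[0,0,1,0,0,0,0],[0,0,1,0,0,0,0],[0,0,1,0,0,0,0],[0,0,1,0,0,0,0],[0,0,1,0,0,0,0],[0,0,1,0,0,0,0],[0,0,1,0,0,0,0]]]'
python3 -m handwheel '[[[0,0,1,0,0,0,0],[0,0,0,0,0,0,0],[0,0,0,0,0,0,0],[0,0,0,0,0,0,0],[0,0,0,0,0,0,0]]]'
python3 go.py .473 .318 .176 -151
```

```text
time_s: 32.15
tcp_pos: [0.4737, 0.3171, 0.179]
ee_rot: [[0.287, -0.958, 0.001], [-0.958, -0.287, 0.001], [-0.0, -0.002, -1.0]]
wrist_force: [-0.3, 1.1, 3.9]
gripper_width: 0.159
gripper_force: 30.0
time_s: 33.35
tcp_pos: [0.4737, 0.3171, 0.179]
ee_rot: [[-0.823, -0.568, 0.001], [-0.568, 0.823, 0.001], [-0.002, 0.0, -1.0]]
wrist_force: [-0.4, -0.4, 2.4]
gripper_width: 0.16
gripper_force: 30.0
time_s: 33.85
tcp_pos: [0.4737, 0.3171, 0.1789]
ee_rot: [[-0.875, -0.485, 0.001], [-0.485, 0.875, 0.001], [-0.002, 0.0, -1.0]]
wrist_force: [-1.8, 0.3, 5.6]
gripper_width: 0.158
gripper_force: 30.0
t 33.85 p [0.4737 0.3171 0.1789] ang -151.0 tilt [0.0013 0.0012] j6 -111.1 F [-1.8152  0.2536  5.6493] w 0.0137
shift(tool) [0.0002 0.0011 0.0029] n 0.06499869294066071
turn units [ 0.0034  0.0165 -0.0004] shift after turn [0.0002 0.0011 0.0029]
```

Next I'll release, lift and move toward the button (0.5455, 0.3065) with closed fingers.

```bash
python3 -m handwheel '[[[0,0,0,0,0,0,0.04],[0,0,0,0,0,0,0.04],[0,0,0,0,0,0,0.04],[0,0,0,0,0,-0.03,0.04],[0,0,0,0,0,-0.03,0.04],[0,0,0,0,0,-0.02,0.0],[0,0,0,0,0,0,0],[0,0,0,0,0,0,0],[0,0,0,0,0,0,0]]]'
python3 - <<'E'
from geo import *
cv2.imwrite("pics/k3.png",cv2.resize(cams.capture("scene")[100:200,320:440,::-1],None,fx=5,fy=5,interpolation=2))
E
python3 go.py .5455 .307 .2
```

```text
time_s: 34.75
tcp_pos: [0.4727, 0.3161, 0.2562]
ee_rot: [[-0.876, -0.483, -0.002], [-0.483, 0.876, -0.002], [0.003, -0.001, -1.0]]
wrist_force: [-0.4, 0.9, -0.3]
gripper_width: 0.181
gripper_force: 0.0
t 34.8 p [0.4728 0.3161 0.2562] ang -151.14 tilt [-0.0023 -0.0021] j6 -111.2 F [ 0.0521 -0.2152 -0.0909] w 0.0118
shift(tool) [-0.0595 -0.043   0.0561] n 1.3212232695228763
```

View pics/k3.png

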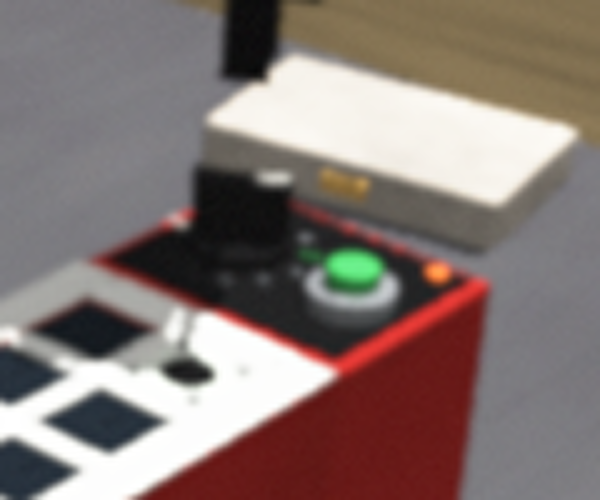

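The pointer at (273,178) faces the green mark. Now over the button.

```bash
python3 -m handwheel '[[[0,0,0,-0.03,-0.0215,0,0],[0,0,0,-0.0295,-0.0215,0,0],[0,0,0,0,0,0.03,0],[0,0,0,0,0,0.016,0],[0,0,0,0,0,0,0],[0,0,0,0,0,0,0]]]'
python3 go.py .5455 .307 .18
```

```text
time_s: 35.4
tcp_pos: [0.5463, 0.3076, 0.2115]
ee_rot: [[-0.876, -0.483, -0.001], [-0.483, 0.876, -0.001], [0.001, -0.001, -1.0]]
wrist_force: [-0.2, 0.2, 0.8]
gripper_width: 0.002
gripper_force: 0.0
t 35.4 p [0.5463 0.3076 0.2115] ang -151.11 tilt [-0.0006 -0.0014] j6 -105.3 F [-0.1881  0.2199  0.7987] w 0.0002
shift(tool) [ 0.0009 -0.0001  0.0315] n 0.7001249792624488
```

```bash
python3 -m handwheel '[[[0,0,0,0.001,0,0.015,0],[0,0,0,0,0,0.01,0],[0,0,0,0,0,0.004,0],[0,0,0,0,0,0.003,0],[0,0,0,0,0,0,0],[0,0,0,0,0,0,0]]]'
python3 go.py .5455 .307 .18
```

```text
time_s: 36.0
tcp_pos: [0.5454, 0.3076, 0.1816]
ee_rot: [[-0.875, -0.483, 0.001], [-0.483, 0.875, 0.001], [-0.002, 0.0, -1.0]]
wrist_force: [-2.4, 0.1, 5.0]
gripper_width: 0.007
gripper_force: 2.4
t 36.0 p [0.5454 0.3076 0.1816] ang -151.09 tilt [0.0013 0.0009] j6 -105.3 F [-2.3679  0.0868  4.9631] w 0.0006
shift(tool) [ 0.0002 -0.0006  0.0016] n 0.035031153479412325
```

Contact at about 5 N and nearly down. I'll go 4 mm further to the stop, then retract.

```bash
python3 -m handwheel '[[[0,0,0,0,0,0.003,0],[0,0,0,0,0,0.002,0],[0,0,0,0,0,0,0],[0,0,0,0,0,0,0]]]'
python3 go.py .5455 .307 .18
python3 -m handwheel '[[[0,0,0,0,0,-0.02,0],[0,0,0,0,0,-0.04,0],[0,0,0,0.03,0,-0.04,0],[0,0,0,0.045,0,-0.02,0],[0,0,0,0.045,0,0,0],[0,0,0,0.03,0,0,0],[0,0,0,0,0,0,0],[0,0,0,0,0,0,0],[0,0,0,0,0,0,0],[0,0,0,0,0,0,0]]]'
python3 - <<'E'
from geo import *
t=cams.capture("top");s=cams.capture("scene")
f=lambda im,x,y,w,h,k:cv2.resize(im[y:y+h,x:x+w,::-1],None,fx=k,fy=k,interpolation=2)
o=np.zeros((400,800,3),np.uint8);o[:,:400]=f(s,240,100,200,200,2);o[:,400:]=f(t,125,240,100,100,4);cv2.imwrite("pics/z8.png",o)
E
```

```text
time_s: 36.4
tcp_pos: [0.5456, 0.3077, 0.1812]
ee_rot: [[-0.875, -0.485, 0.004], [-0.485, 0.875, 0.002], [-0.004, -0.001, -1.0]]
wrist_force: [-9.7, -1.4, 20.4]
gripper_width: 0.005
gripper_force: 10.7
t 36.4 p [0.5456 0.3077 0.1812] ang -151.02 tilt [0.0041 0.0016] j6 -105.3 F [-9.6637 -1.4445 20.3758] w 0.0004
shift(tool) [ 0.0004 -0.0005  0.0012] n 0.025681797207343864
time_s: 37.4
tcp_pos: [0.4148, 0.2353, 0.2944]
ee_rot: [[-0.876, -0.482, -0.0], [-0.482, 0.876, -0.001], [0.001, -0.0, -1.0]]
wrist_force: [-0.6, -1.0, -0.2]
gripper_width: 0.006
gripper_force: 0.0
```

View pics/z8.png

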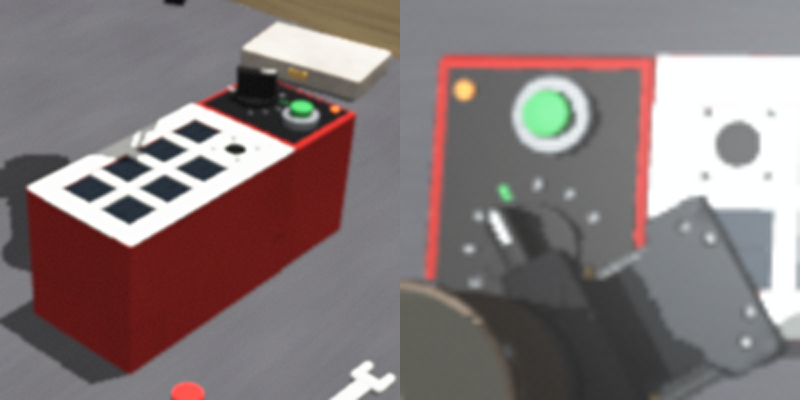

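The push bottomed out: 20 N with no further travel at z 0.181, 6 mm below the button's rest height. The button is up again at (547,113) and the pointer at (500,228) is on the green click. The arm is clear, so I'll hand it in.

```bash
python3 -c "
from station import r;print(r.finish_job())"
```

```text
the job is handed in; nothing more can be done
None
```

I turned the selector to off, dropped all three mat tappets into free cells 0, 2 and 5, set the selector to click 5, pressed start fully down, and handed the job in; no verdict came back.

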